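Find the release notch of a pit charging case and pop its lid

TASK

Put a fingertip on the orange cap at one end of the charging case's black edge strip, feel gently along the strip from there to find the hidden notch, and press the dark release plate inside the notch all the way down so that the lid pops ajar and stays so. Do not pry or push the lid itself, leave the wheel, battery pack and screwdriver where they are, pick nothing up, and finish with the hand clear.

Things in the scene. Friction and masses are not known exactly. Their poses are not given: they have to be found in the camera images.
- case: Fixed grey charging case with a blue lid, 200 (x) by 344 (y) by 60 mm high; origin at the centre of its underside, z up. Along its whole -x edge, nearer the robot, runs the edge strip: 40 mm wide, centre line at case x = -80 mm, flat rigid top 60 mm above the origin, level with the closed lid, which begins 4 mm past the strip's inner side.
- strip_mid (a point): Middle of the strip's top, axes as the case. Along y the strip has a 34 mm cap at each end (centres y = +155 and -155 mm; one orange, one black), and between them six 46 mm places centred at y = -115, -69, -23, 23, 69, 115 mm. Five are plain; one, any of them, is the notch. Which one is not reported: find it by touch or sight.
- start_cap: The orange end cap of the strip, 40 (x) by 34 (y) by 26 mm high, fixed; its axes are those of the case, its origin is the centre of its underside, its flat top 26 mm above (level with the strip). It may be at either end of the strip.
- release (a joint): Travel of the dark grey release plate, m: 0 = up, 0.008 = fully down at a hard stop. It takes 7 to 10 N to move, has no return spring and stays where pushed. It is the floor of the notch, 10 mm below the strip's top when up; the notch is 42 mm long (along y), 40 mm wide, open at its outer side, with 2 mm cheeks at its two ends as high as the strip.
- lid (a joint): Opening angle of the lid, rad, about its hinge along the case's far (+x) upper rim: 0 = closed. A linkage raises it as the release goes down: 0.12 rad at full travel, when its near edge stands about 19 mm above the strip's top.
- lid_front (a point): Middle of the lid's near upper edge. The blue lid is 156 (x) by 344 (y) by 6 mm; it is not to be touched.
- wheel_mid (a point): Loose black model-car wheel with a white hub lying flat in front of the case, diameter 66, height 28 mm; the point is its centre, half-way up. Bystander.
- pack_mid (a point): Loose black and yellow battery pack lying in front of the case, 47 (x) by 138 (y) by 25 mm; the point is its centre, half-way up. Bystander.
- driver: Loose screwdriver with a red handle lying beside the case's -y end, along its own x axis; origin at the underside. Bystander.

How it is judged:
On the way, in this order (a step that is already met when the one before it is completed fails the run):
1. a fingertip touches the orange cap (contact force between the fingers and start_cap above 0.3 N), for 0.1 s.
2. the release in the notch is pressed down (value of joint release above 0.0065 m and value of joint lid above 0.09 rad), for 0.1 s.
At the end, for the whole second after the job is handed in: The release is at least 6.5 mm down (of 8), the lid stands at rest at least 0.09 rad open, and wheel, battery pack and screwdriver are within 15 mm of where they started (all of step 2 and velocity of joint lid below 0.05 rad/s and not (distance of any of wheel_mid, pack_mid, driver from where it was at the start of the episode above 0.015 m)); the robot touches nothing.
It fails at once if the wheel, battery pack or screwdriver is moved more than 15 mm or lifted (distance of any of wheel_mid, pack_mid, driver from where it was at the start of the episode above 0.015 m).
It fails at once if the lid itself is pushed or pried (over 3 N) (contact force between any of the fingers, the arm and lid above 3 N).
It fails at once if the fingers press on anything harder than 40 N (contact force between the fingers and anything else above 40 N).
It also fails if it takes over 64 s, if anything falls off the work surface, if the arm or the gripper's body presses on something with over 40 N, if the wrist force passes 120 N, or if a joint passes its speed limit or range.

ROBOT

A 7-joint arm with a two-finger parallel gripper is mounted at the origin on the work surface. World frame = base frame: x ahead of the robot, y to its left, z up, the work surface at z = 0. Lengths are in m, angles in rad, forces in N, time in s.
With the tool pointing down it reaches from about 0.4 to 0.85 m from the base axis. Payload 10.4 kg.
Tool frame: the origin (TCP) lies midway between the tips of the shut fingers; the grasp point (between the pads) lies 19 mm behind it; z points along the fingers, y is the line along which they close (so a half turn about z gives the same grasp; the last joint's range is limited). The gripper opens to 87 mm and grips with 3 to 60 N. Pads are 19 mm wide; open, the fingers measure 117 mm over their backs; the gripper's body (75 mm by 190 mm) begins 51 mm behind the grasp point.
Start: joints at [-1.157, 0.332, -0.065, 1.46, 0.022, 1.35, -0.088], TCP at [0.264, 0.566, 0.223] pointing down, gripper open.
Joint ranges: [-2.6, 2.6], [-0.5, 2.12], [-1.47, 1.34], [0.16, 2.42], [-1.27, 4.41], [0.06, 2.06], [-2.6, 2.6]. Speed limits (rad/s): [2.22, 2.22, 2.79, 2.79, 3.14, 3.14, 3.14].

INTERFACE

Orientations are given as a unit quaternion [x, y, z, w].
In Python, from bench import r gives the robot as it stands.
- The arm moves only by the tool arm_command, never from a script. Its arguments are lists of equal length, an entry for each row: "xyz": the shift along the world's x, y, z in m, a list of three; "rot": the turn, a rotation vector about the world's x, y, z in rad, a list of three. In form: {"xyz": [[tx, ty, tz], ...], "rot": [[ax, ay, az], ...]}. A call has 1 to 20 rows; each row is the pose to reach, as a shift and turn from the pose commanded when the call began; what a row does not reach only later rows make up. A row lasts 1/12 s, in which the tool goes at most 41.7 mm and 7.16 degrees, less where a joint would pass 70% of its speed; a pose out of reach is approached as far as the arm can. A call with a gripper value outside its range is refused whole. "grip" is the opening, from 0 (shut) to 1 (fully open), set as the call begins (left out, the last holds). The fingers move at their own pace and stop on an object; "squeeze" is the grip in N (left out, the last holds). Time passes only in rows, so rows that repeat a pose let the fingers close. It gives the time, the measured TCP pose, the force, the opening and the grip force at its end, in the units of the state.
- r.read_state(): the state, without advancing time (a new reading comes with each control period).
- r.camera(name): name is "scene" or "side" or "wrist"; returns the picture (400x640x3 uint8, red, green, blue); there is no depth.
- r.camera_model(name): a dict with "fx", "fy", "cx", "cy" (pixels), "T" (4x4, takes a point from camera to world coordinates). Camera axes: x right, y up, looking along -z (the intrinsics and any distortion apply to the point x, -y, -z); pixel columns grow to the right and rows downward; lengths in m; the calibration is good to about 2 mm. A picture is of the moment at which its call begins: read the wrist's pose just before it. camera_model takes no time and is no camera call; for the wrist camera it gives the pose at the moment of the call.
- r.close_job(): hands the job in; it is judged then, once.
Trained networks look in the newest picture that a camera, given by its name, has taken for a name from the list of things; names that differ only in an ending like _2 or _b are one class to them, and where a whole thing is asked for, a point or a joint stands for the part that bears it (a point fixed in the world has none). Each returns a list of dicts, best first, with "conf" (0 to 1); they miss things now and then, are a little off and sometimes report something else, mostly with a low value. They report only what shows in the picture. A call takes as long as a camera call.
- r.look_for(label, camera): "at" ([x, y, z] in m, in the coordinates of the camera as it stood for that picture, good to about 4 mm: the middle of the surface that is visible of it).
- r.spot_point(label, camera): "at" ([x, y, z] in m, in the coordinates of the camera as it stood for that picture, good to about 4 mm: a listed point, or the origin of a listed thing).
The state is a dict: "time": time; "joint_positions": joint angles; "joint_vel": joint speeds; "joint_torque": joint torques, N m; "ee_pos": TCP position; "eef_rot": TCP orientation; "ft_force": force on the tool from outside, world axes, zero at the start; "torque": the same for the moment, N m; "width": finger opening in m; "grip_force": force on a finger pad.
Only numpy, scipy, OpenCV 4.12 (cv2) and the standard library are available. Lean on these libraries where they do the work, as an engineer would, in place of code of your own. Each camera call takes 0.05 s, during which the arm holds its last target. There are 200 camera calls.

## Working session

There is one attempt and no reset: what is moved stays moved. The work goes in short steps, Python scripts to look and compute and a tool call to move; the robot and the scene stay as the last step left them, time stands still between calls to the robot, and variables do not carry over. Pictures are saved under pics/ and viewed, at most 10 in all, crops included, and the job is handed in when it is done.

Besides the shell and the picture viewer there is one more tool, called by a JSON object that holds its "fn" and its "kwargs". arm_command: Moves the arm, as the interface text tells. Its arguments: {"type":"object","properties":{"xyz":{"type":"array"},"rot":{"type":"array"},"grip":{"type":"number"},"squeeze":{"type":"number"}},"required":["xyz","rot"]}

```bash
mkdir -p pics; cat > h.py <<'E'
from bench import r
import numpy as np, cv2
def w(cam,at):
    T=np.array(r.camera_model(cam)["T"]); return (T@np.r_[at,1])[:3]
def save(cam,n):
    im=r.camera(cam); cv2.imwrite("pics/"+n+".png",im[...,::-1]); return im
def pix(cam,p):
    m=r.camera_model(cam); c=np.linalg.inv(np.array(m["T"]))@np.r_[p,1]
    return m["fx"]*c[0]/-c[2]+m["cx"], m["fy"]*-c[1]/-c[2]+m["cy"]
E
python3 - <<'E'
from h import *
s=r.read_state(); print(s["time"],s["ee_pos"],s["eef_rot"],s["ft_force"],s["width"])
for c in["scene","side"]:
    save(c,c+"0")
    for l in["case","strip_mid","start_cap","release","lid_front","wheel_mid","pack_mid","driver"]:
        try:
            for d in r.spot_point(l,c)[:2]: print(c,l,round(d["conf"],2),w(c,d["at"]).round(3))
        except Exception as e: print(l,e)
E
```

```text
0.0 [0.26423474 0.56595275 0.22172849] [ 2.16642488e-01  9.76250735e-01 -7.22488094e-04 -1.11057560e-04] [-0.26922502 -0.1446161   0.58875119] 0.08693813144702836
scene case 0.93 [ 0.594 -0.074 -0.002]
scene strip_mid 0.76 [ 0.516 -0.045  0.061]
scene start_cap 0.79 [0.561 0.101 0.035]
release it knows: case, driver, lid_front, pack_mid, start_cap, strip_mid, wheel_mid
scene lid_front 0.77 [ 0.542 -0.057  0.063]
scene wheel_mid 0.74 [0.458 0.047 0.011]
scene wheel_mid 0.62 [ 0.541 -0.334 -0.   ]
scene pack_mid 0.67 [ 0.402 -0.123  0.013]
scene driver 0.91 [ 0.539 -0.336 -0.002]
side case 0.87 [ 0.591 -0.065 -0.002]
side strip_mid 0.64 [ 0.515 -0.047  0.064]
side start_cap 0.61 [0.563 0.098 0.032]
release it knows: case, driver, lid_front, pack_mid, start_cap, strip_mid, wheel_mid
side lid_front 0.57 [ 0.539 -0.058  0.056]
side wheel_mid 0.55 [0.462 0.05  0.014]
side wheel_mid 0.42 [ 0.4   -0.13   0.012]
side pack_mid 0.8 [ 0.398 -0.127  0.011]
```

View pics/scene0.png

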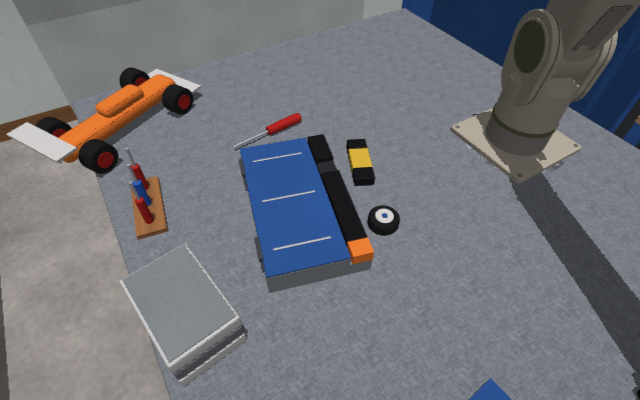

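View pics/side0.png

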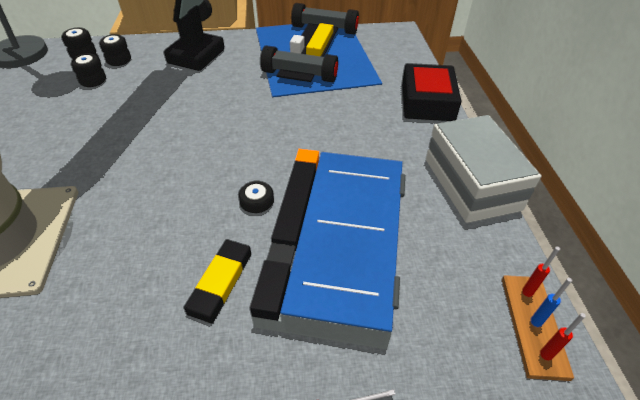

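The orange cap is at the +y end (scene pixel ~(360,250)). The notch shows as a recess at scene ~(328,166) and side ~(281,255). Next I project the candidate places to identify which one it is.

```bash
cat >> h.py <<'E'
ya=-.309; C=np.array([.593,-.070,0.])
R=np.array([[np.cos(ya),-np.sin(ya),0],[np.sin(ya),np.cos(ya),0],[0,0,1]])
def cw(p): return C+R@np.array(p)
E
python3 - <<'E'
from h import *
for y in[155,-23,-69,-115]:
    p=cw([-.08,y/1e3,.06 if y==155 else .05]); print(y,p.round(4),[np.round(pix(c,p)) for c in("scene","side")])
print(cw([-.088,.155,.06]),cw([-.088,-.069,.05]))
E
```

```text
155 [0.5639 0.102  0.06  ] [array([359., 248.]), array([309., 155.])]
-23 [ 0.5098 -0.0676  0.05  ] [array([334., 183.]), array([286., 230.])]
-69 [ 0.4958 -0.1114  0.05  ] [array([329., 168.]), array([279., 253.])]
-115 [ 0.4818 -0.1552  0.05  ] [array([324., 154.]), array([271., 277.])]
[0.5563043  0.10442025 0.06      ] [ 0.48818452 -0.10897069  0.05      ]
```

The recess matches case y = -69 mm. Next I move above the cap with the fingers shut, turning the tool so its y axis lies along case x.

{"fn": "arm_command", "kwargs": {"xyz": [[0.02,-0.03,0],[0.04,-0.06,0],[0.06,-0.1,0],[0.085,-0.135,0],[0.105,-0.165,0],[0.125,-0.2,0],[0.15,-0.235,0],[0.17,-0.265,0],[0.19,-0.3,-0.02],[0.21,-0.335,-0.04],[0.235,-0.365,-0.06],[0.255,-0.4,-0.08],[0.275,-0.435,-0.1],[0.293,-0.462,-0.11],[0.293,-0.462,-0.12],[0.293,-0.462,-0.12],[0.293,-0.462,-0.12],[0.293,-0.462,-0.12]], "rot": [[0,0,-0.1],[0,0,-0.2],[0,0,-0.3],[0,0,-0.4],[0,0,-0.5],[0,0,-0.6],[0,0,-0.7],[0,0,-0.8],[0,0,-0.9],[0,0,-1.0],[0,0,-1.1],[0,0,-1.2],[0,0,-1.3],[0,0,-1.4],[0,0,-1.443],[0,0,-1.443],[0,0,-1.443],[0,0,-1.443]], "grip": 0}}

```text
time: 2.3
ee_pos: [0.5573, 0.1059, 0.1031]
eef_rot: [0.807, 0.591, 0.0, -0.0]
ft_force: [0.2, 1.1, 0.7]
width: 0.0004
grip_force: 0.0
```

```bash
python3 - <<'E'
from h import *
from scipy.spatial.transform import Rotation as Q
s=r.read_state(); print(s["time"],s["ee_pos"],Q.from_quat(s["eef_rot"]).as_matrix().round(3),s["ft_force"],s["width"])
save("wrist","w1")
for l in["start_cap","strip_mid","case"]:
    for d in r.spot_point(l,"wrist")[:1]: print(l,round(d["conf"],2),w("wrist",d["at"]).round(3))
E
```

```text
2.3 [0.55727139 0.10585466 0.1031432 ] [[ 0.301  0.954  0.   ]
 [ 0.954 -0.301  0.001]
 [ 0.001  0.    -1.   ]] [0.19093033 1.10406773 0.70206517] 0.00038266732442861126
start_cap 0.72 [0.559 0.104 0.034]
```

View pics/w1.png

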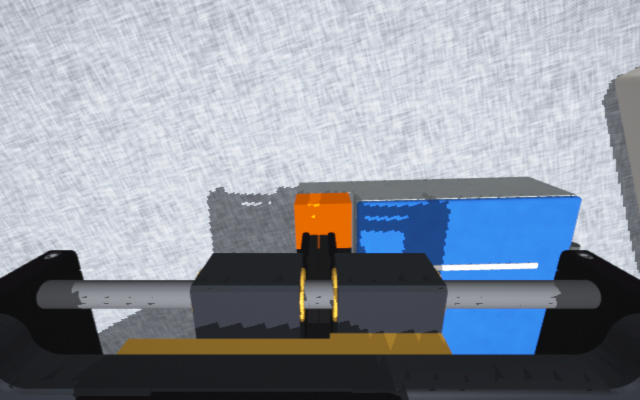

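The picture shows the shut fingers over the orange cap (columns 295-352, fingers ~318). The blue lid lies to the right, clear of them. Next I descend gently.

{"fn": "arm_command", "kwargs": {"xyz": [[0,0,-0.015],[0,0,-0.03],[0,0,-0.035],[0,0,-0.037],[0,0,-0.039],[0,0,-0.04],[0,0,-0.041],[0,0,-0.042]], "rot": [[0,0,0],[0,0,0],[0,0,0],[0,0,0],[0,0,0],[0,0,0],[0,0,0],[0,0,0]]}}

```text
time: 3.17
ee_pos: [0.5578, 0.1045, 0.0611]
eef_rot: [0.807, 0.59, 0.0, 0.0]
ft_force: [-1.3, -0.3, -0.0]
width: 0.0007
grip_force: 0.0
```

{"fn": "arm_command", "kwargs": {"xyz": [[0,0,-0.001],[0,0,-0.0015],[0,0,-0.002],[0,0,-0.002]], "rot": [[0,0,0],[0,0,0],[0,0,0],[0,0,0]]}}

```text
time: 3.5
ee_pos: [0.5578, 0.1044, 0.0604]
eef_rot: [0.808, 0.59, 0.001, -0.0]
ft_force: [-7.9, -0.8, 18.3]
width: 0.0005
grip_force: 9.2
```

Cap contact is clear (18 N). I ease off and slide lightly along the strip.

{"fn": "arm_command", "kwargs": {"xyz": [[0,0,0.0007],[0,0,0.0009],[0,0,0.0009],[-0.0046,-0.0143,0.0009],[-0.0091,-0.0286,0.0009],[-0.0137,-0.0429,0.0009],[-0.0182,-0.0572,0.0009],[-0.0228,-0.0715,0.0009],[-0.0274,-0.0857,0.0009],[-0.0319,-0.1,0.0009]], "rot": [[0,0,0],[0,0,0],[0,0,0],[0,0,0],[0,0,0],[0,0,0],[0,0,0],[0,0,0],[0,0,0],[0,0,0]]}}

```text
time: 4.33
ee_pos: [0.5263, 0.0043, 0.0605]
eef_rot: [0.807, 0.59, 0.001, 0.0]
ft_force: [1.4, 3.8, 5.3]
width: 0.0
grip_force: 2.7
```

{"fn": "arm_command", "kwargs": {"xyz": [[-0.0046,-0.0143,0],[-0.0091,-0.0286,0],[-0.0137,-0.0429,0],[-0.0182,-0.0572,0],[-0.0228,-0.0715,0],[-0.0255,-0.08,0],[-0.0255,-0.08,0]], "rot": [[0,0,0],[0,0,0],[0,0,0],[0,0,0],[0,0,0],[0,0,0],[0,0,0]]}}

```text
time: 4.92
ee_pos: [0.5, -0.0781, 0.0605]
eef_rot: [0.808, 0.589, 0.001, 0.001]
ft_force: [-2.3, -5.1, 10.2]
width: 0.0008
grip_force: 4.8
```

{"fn": "arm_command", "kwargs": {"xyz": [[-0.003,-0.0095,0],[-0.006,-0.019,0],[-0.0085,-0.0265,0],[-0.0105,-0.033,0],[-0.0105,-0.033,0]], "rot": [[0,0,0],[0,0,0],[0,0,0],[0,0,0],[0,0,0]]}}

```text
time: 5.33
ee_pos: [0.4886, -0.1106, 0.0594]
eef_rot: [0.808, 0.589, -0.0, 0.0]
ft_force: [0.1, -0.6, 0.5]
width: 0.0006
grip_force: 0.0
```

```bash
python3 - <<'E'
from h import *
p=np.array(r.read_state()["ee_pos"]); print(R.T@(p-C)); save("scene","s2"); im=save("side","sd2")
cv2.imwrite("pics/sd2c.png",cv2.resize(im[180:340,200:400,::-1],None,fx=4,fy=3.5))
E
```

```text
[-0.08715576 -0.07038853  0.05939076]
```

View pics/sd2c.png

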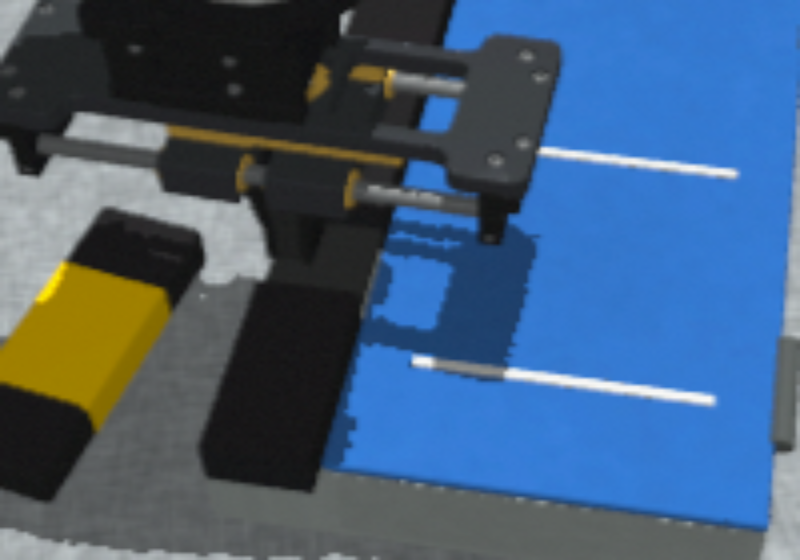

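The force dropped to zero and the tip sank slightly, so the finger is in the notch at case y = -70 mm. The picture agrees: the finger is at (290,230), in the gap before the last strip block. Now I descend.

{"fn": "arm_command", "kwargs": {"xyz": [[0,0,-0.003],[0,0,-0.006],[0,0,-0.008],[0,0,-0.0095],[0,0,-0.0105],[0,0,-0.0105]], "rot": [[0,0,0],[0,0,0],[0,0,0],[0,0,0],[0,0,0],[0,0,0]]}}

```text
time: 5.93
ee_pos: [0.4894, -0.1083, 0.0488]
eef_rot: [0.807, 0.59, -0.0, -0.0]
ft_force: [-0.1, -1.3, -0.3]
width: 0.0006
grip_force: 0.0
```

{"fn": "arm_command", "kwargs": {"xyz": [[0,0,-0.001],[0,0,-0.002],[0,0,-0.003],[0,0,-0.004],[0,0,-0.005],[0,0,-0.0055],[0,0,-0.006],[0,0,-0.006]], "rot": [[0,0,0],[0,0,0],[0,0,0],[0,0,0],[0,0,0],[0,0,0],[0,0,0],[0,0,0]]}}

```text
time: 6.6
ee_pos: [0.4894, -0.1084, 0.043]
eef_rot: [0.807, 0.59, 0.0, -0.0]
ft_force: [-1.9, 0.9, 3.8]
width: 0.0006
grip_force: 2.2
```

{"fn": "arm_command", "kwargs": {"xyz": [[0,0,-0.0005],[0,0,-0.001],[0,0,-0.0013],[0,0,-0.0016],[0,0,-0.0016]], "rot": [[0,0,0],[0,0,0],[0,0,0],[0,0,0],[0,0,0]]}}

```text
time: 7.02
ee_pos: [0.4895, -0.1084, 0.0423]
eef_rot: [0.808, 0.59, 0.0, -0.0]
ft_force: [-8.7, 2.5, 19.8]
width: 0.0
grip_force: 9.4
```

```bash
python3 - <<'E'
from h import *
im=save("side","sd3")
cv2.imwrite("pics/sd3c.png",cv2.resize(im[130:360,180:420,::-1],None,fx=3,fy=2.6))
E
```

```text
(no output)
```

View pics/sd3c.png

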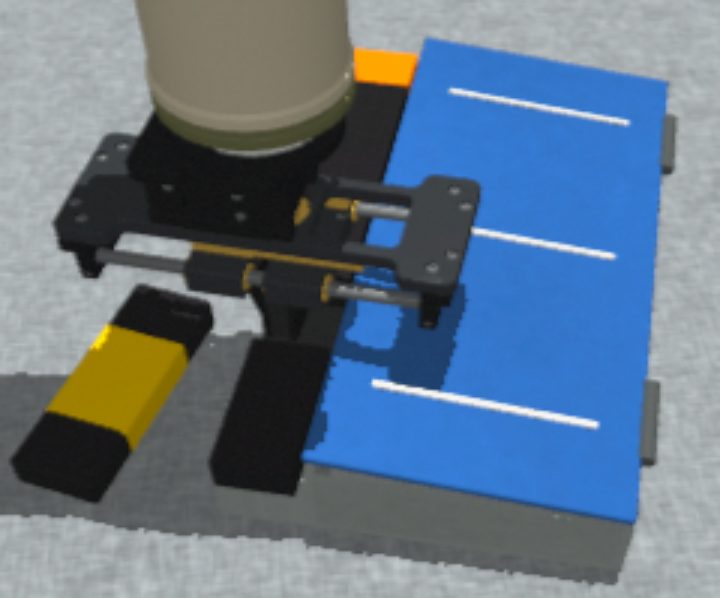

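A hard stop at z = 42.3 mm (20 N), and the lid's near corner has risen about 6 px, at crop (302,462). Next I retreat straight up.

{"fn": "arm_command", "kwargs": {"xyz": [[0,0,0.003],[0,0,0.01],[0,0,0.03],[0,0,0.06],[0,0,0.1],[0,0,0.14],[0,0,0.16],[0,0,0.16]], "rot": [[0,0,0],[0,0,0],[0,0,0],[0,0,0],[0,0,0],[0,0,0],[0,0,0],[0,0,0]]}}

```text
time: 7.73
ee_pos: [0.4919, -0.1092, 0.2066]
eef_rot: [0.808, 0.59, 0.003, 0.002]
ft_force: [0.5, 0.4, -0.7]
width: 0.0004
grip_force: 0.0
```

```bash
python3 - <<'E'
from h import *
s=r.read_state(); print(s["time"],s["ee_pos"],s["ft_force"])
a=cv2.imread("pics/scene0.png"); b=save("scene","s4")[...,::-1]
b2=save("side","sd4")[...,::-1]; a2=cv2.imread("pics/side0.png")
f=lambda x,c:cv2.resize(x[c[0]:c[1],c[2]:c[3]],(400,300))
cv2.imwrite("pics/cmp.png",np.vstack([np.hstack([f(x,(100,300,170,440)) for x in(a,b)]),np.hstack([f(x,(140,365,180,480)) for x in(a2,b2)])]))
for c in["scene","side"]:
    for l in["lid_front","wheel_mid","pack_mid","driver"]:
        for d in r.spot_point(l,c)[:1]: print(c,l,round(d["conf"],2),w(c,d["at"]).round(3))
E
```

```text
7.7333 [ 0.49191013 -0.10923783  0.2066072 ] [ 0.46501399  0.37646367 -0.70182091]
scene lid_front 0.92 [ 0.54  -0.055  0.082]
scene wheel_mid 0.78 [0.459 0.049 0.011]
scene pack_mid 0.8 [ 0.404 -0.124  0.011]
scene driver 0.68 [ 0.537 -0.337 -0.003]
side wheel_mid 0.8 [0.464 0.048 0.012]
side pack_mid 0.82 [ 0.397 -0.13   0.011]
```

View pics/cmp.png

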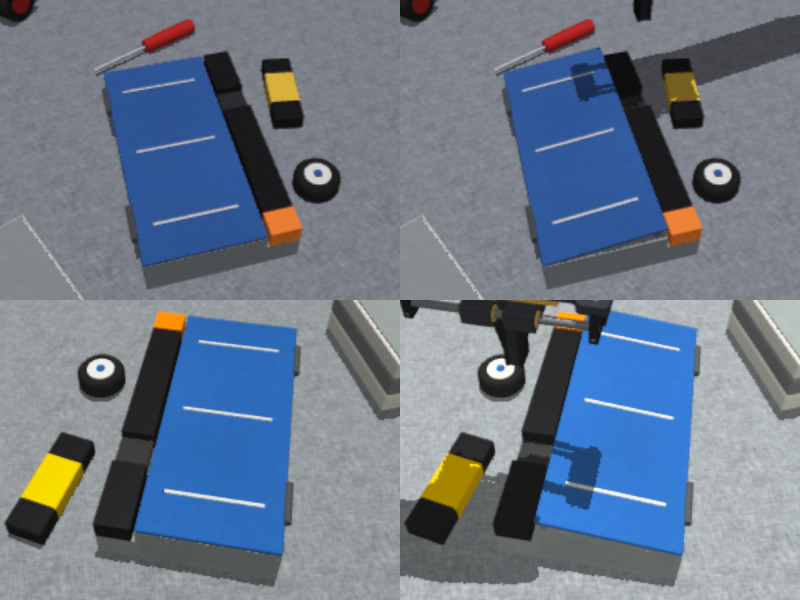

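The comparison shows the lid ajar, with its front up ~20 mm (z from about 60 to 82 mm) and a gap at (640,245). The bystanders have not moved and the hand is clear.

```bash
python3 -c "
from bench import r
print(r.close_job())"
```

```text
the job is handed in; nothing more can be done
None
```

I touched the orange cap, slid along the strip to the notch at y = -69 mm and pressed the release to its hard stop. The lid stands about 20 mm ajar, the wheel, pack and screwdriver have not moved, the hand is clear, and the job is handed in; no verdict was returned.

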